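Cull the broken bracket, then hold a sound one in the assembly jig

ROBOT

A 6-joint arm with a two-finger parallel gripper is mounted at the origin on the work surface. World frame = base frame: x ahead of the robot, y to its left, z up, the work surface at z = 0. Lengths are in m, angles in degrees, forces in N, time in s.
With the tool pointing down it reaches from about 0.4 to 0.825 m from the base axis. Payload 7 kg.
Tool frame: the origin (TCP) lies at the very end of the fingers, on their centre line; the grasp point (between the pads) lies 19 mm behind it (ctrl.tcp_to_grasp is the distance from the TCP to the grasp point, in m); z points along the fingers, x is the direction in which the jaws open and shut, and the axes are right-handed (so a half turn about z gives the same grasp; the last joint's range is limited). The gripper opens to 88 mm and grips with 3 to 60 N. Pads are 19 mm wide; open, the fingers measure 130 mm over their backs; the gripper's body (78 mm by 193 mm) begins 47 mm behind the grasp point.
Start: joints at [81.423, 20.546, 0.682, 0, -70.136, -16.507], TCP at [0.286, 0.611, 0.227] pointing down, gripper open.
Joint ranges: [-176.03, 176.03], [-82.01, 121.73], [-58.28, 71.71], [-173.87, 95.51], [-174.79, -0.11], [-173.66, 173.66]. Speed limits (degrees/s): [136.94, 136.94, 172.46, 180, 180, 180].

INTERFACE

Orientations are given as [roll, pitch, yaw] about the fixed x, y, z axes, in that order (R = Rz(yaw) Ry(pitch) Rx(roll)).
In Python, from plant import sensors, vision, ticket, ctrl gives the robot as it stands. The module is installed in compiled form; this text tells all that it offers.
- The arm moves only by the tool drive_tool, never from a script. Its argument "moves" is a list of rows, each a list of 6 numbers: the shift along the tool's x, y, z in units of 0.15 m (1.0 is 0.15 m), then the turn, a rotation vector about the tool's x, y, z in units of 60 degrees (1.0 is 60 degrees). In form: [[dx, dy, dz, rx, ry, rz], ...]. A call has 1 to 8 rows; each row is the pose to reach, as a shift and turn from the pose measured when the call began, along the tool's axes at that moment; what a row does not reach only later rows make up. A row lasts 1/10 s, in which the tool goes at most 50 mm and 8.59 degrees, less where a joint would pass 70% of its speed; a pose out of reach is approached as far as the arm can. A call with a number of a shift or a turn outside -1 to 1 is refused whole. A call with a gripper value outside its range is refused whole. "fingers" is the opening, from -1 (shut) to 1 (fully open), set as the call begins (left out, the last holds). The fingers move at their own pace and stop on an object; the grip force is fixed at half the most. Time passes only in rows, so rows that repeat a pose let the fingers close. It gives the time, the measured TCP pose, the force and the opening at its end, in the units of the state.
- sensors.get_obs(): the state, without advancing time (a new reading comes with each control period).
- vision.snapshot(name): name is "scene" or "top"; returns a dict with "pixels" (400x640x3 uint8, red, green, blue), "fx", "fy", "cx", "cy" (pixels), "R" (3x3) and "t" (3): a world point X has camera coordinates R X + t. Camera axes: x right, y down, z forward; pixel columns grow to the right and rows downward; lengths in m; the calibration is good to about 2 mm. A picture is of the moment at which its call begins. There is no depth.
- ticket.close_job(): hands the job in, once; it reports no verdict.
The state is a dict: "clock": time; "joint_pos": joint angles; "qvel": joint speeds; "tau": joint torques, N m; "tool_pos": TCP position; "orientation": TCP orientation; "force": force on the tool from outside, world axes, zero at the start; "moment": the same for the moment, N m; "opening": finger opening in m.
Only numpy, scipy, OpenCV 4.12 (cv2) and the standard library are available. Lean on these libraries where they do the work, as an engineer would, in place of code of your own. Each camera call takes 0.05 s, during which the arm holds its last target.

TASK

I am about to bolt a bracket together in the jig and need a third hand. First put the bracket with the snapped-off ear into the scrap tray; then take either one of the two sound brackets, stand it on the jig bed with its flange square against the middle of the sprung stop plate, and push until the plate is about half-way in (a steady push of about 9 N), never driving it all the way in. Finish while still holding it pressed like that - do not let go - and leave the other sound bracket and everything else on the bench where it is.

Things in the scene. Friction and masses are not known exactly. Their poses are not given: they have to be found in the camera images.
- bracket_a_center (a point): Sound bracket A: grey cast-aluminium T-bracket (a T seen from above), 0.2 kg, standing on the bench, 72 mm long (x), 60 wide, 45 high. Its web (stem) is 14 mm wide (y), 64 mm long. Point: centre of the web's width, half-way up (22.5 mm above the foot), 36 mm behind the flange's face, 36 mm ahead of the tail; x points out through the flange, z up. Grip the web here from above, closing along y
- bracket_a_face (a point): Sound bracket A: middle of the flat outer face of its flange (the bar of the T: 60 mm wide, 8 mm thick, 45 mm high, a bolt hole in each of its two ears), 22.5 mm above the foot; x points out of the face
- bracket_b_center (a point): Sound bracket B: grey cast-aluminium T-bracket (a T seen from above), 0.2 kg, standing on the bench, 72 mm long (x), 60 wide, 45 high. Its web (stem) is 14 mm wide (y), 64 mm long. Point: centre of the web's width, half-way up (22.5 mm above the foot), 36 mm behind the flange's face, 36 mm ahead of the tail; x points out through the flange, z up. Grip the web here from above, closing along y
- bracket_b_face (a point): Sound bracket B: middle of the flat outer face of its flange (the bar of the T: 60 mm wide, 8 mm thick, 45 mm high, a bolt hole in each of its two ears), 22.5 mm above the foot; x points out of the face
- broken_bracket_center (a point): The bracket to scrap: same casting and sizes as the sound ones, but the ear on its -y side is snapped off flush with the web, so from above it is an L, not a T (flange from 7 mm on the -y side to 30 mm on the +y side); 0.17 kg. Point and axes as on the sound ones: centre of the 14 mm web, half-way up, 22.5 mm above the foot
- scrap_tray: Fixed open grey tray, 160 x 160 mm outside, walls 4 mm thick and 35 mm high, floor 4 mm; origin at the centre of its underside, on the bench
- bed (a point): Centre of the top of the jig bed: a fixed dark steel slab 180 mm (x) by 130 mm (y), top 12 mm above the bench. x points along the bed towards the stop plate (the way to push), z up. The plate stands across the bed, its front face 30 mm ahead (+x) of this point at rest; the spring housing fixed behind it, 65 to 89 mm ahead, is 34 mm high above the bed
- stop_face (a point): Middle of the stop plate's front face, 22.5 mm above the bed; it moves with the plate; x points the way the plate is pushed in. The steel plate is 84 mm wide, 10 mm thick, its top 44 mm above the bed
- stop_plate (a joint): How far the stop plate is pushed in, m: 0 at rest, 0.020 all the way in. It slides along the bed's +x against a spring: 3 N at rest, 9 N half-way (0.010), 15 N all the way in (0.6 N per mm), and springs back when let go
- nut: Bystander: large steel hex nut lying flat, 30 mm across flats, 16 mm high; origin under its centre
- socket: Bystander: steel wrench socket standing upright, 30 mm diameter, 40 mm high; origin under its centre
- wrench: Bystander: steel wrench lying flat, 180 mm long along its x; origin under its middle
- screwdriver: Bystander: screwdriver lying, 200 mm long along its x; origin under its middle
- grease_jar: Bystander: round grey jar, 70 mm diameter, 80 mm high; origin under its centre
- parts_box: Bystander: closed cardboard box 90 x 120 x 60 mm high; origin under its centre
Things that resemble listed ones, but are neither listed nor needed, are in the scene too. Leave any green or pink look-alike of the part that bears bed alone.

How it is judged (in metres and radians):
On the way, in this order (a step that is already met when the one before it is completed fails the run):
1. the bracket with the snapped-off ear lies in the scrap tray, let go (x of broken_bracket_center in the frame of scrap_tray between -0.08 and 0.08 m and y of broken_bracket_center in the frame of scrap_tray between -0.08 and 0.08 m and z of broken_bracket_center in the frame of scrap_tray below 0.05 m and contact force between the fingers and broken_bracket below 0.3 N and linear speed of broken_bracket below 0.05 m/s), for 0.3 s.
2. a sound bracket is held on the jig bed, flange against the stop plate, pressing it about half-way in (((contact force between bracket_a and stop_plate between 4 and 15 N and value of joint stop_plate between 0.005 and 0.015 m and y of bracket_a_face in the frame of bed between -0.012 and 0.012 m and distance between bracket_a_face and stop_face below 0.016 m and z of bracket_a_face in the frame of bed below 0.029 m and angle between the x axis of bracket_a_center and the x axis of bed, either way round below 0.12 rad and angle between bracket_a_center's own z axis and vertical below 0.12 rad and contact force between the fingers and bracket_a above 1 N and linear speed of bracket_a below 0.02 m/s and distance of bracket_b_center from where it was at the start of the episode below 0.03 m) or (contact force between bracket_b and stop_plate between 4 and 15 N and value of joint stop_plate between 0.005 and 0.015 m and y of bracket_b_face in the frame of bed between -0.012 and 0.012 m and distance between bracket_b_face and stop_face below 0.016 m and z of bracket_b_face in the frame of bed below 0.029 m and angle between the x axis of bracket_b_center and the x axis of bed, either way round below 0.12 rad and angle between bracket_b_center's own z axis and vertical below 0.12 rad and contact force between the fingers and bracket_b above 1 N and linear speed of bracket_b below 0.02 m/s and distance of bracket_a_center from where it was at the start of the episode below 0.03 m))), for 1 s.
At the end, for the whole second after the job is handed in: Held by the gripper, a sound bracket stands on the bed (within 6 mm), centred on the plate within 12 mm, square within 7 deg, at rest, pressing it in 5 to 15 mm with 4 to 15 N; the broken one lies in the tray, let go; the other sound one is within 30 mm of its start (all of step 1 and ((contact force between bracket_a and stop_plate between 4 and 15 N and value of joint stop_plate between 0.005 and 0.015 m and y of bracket_a_face in the frame of bed between -0.012 and 0.012 m and distance between bracket_a_face and stop_face below 0.016 m and z of bracket_a_face in the frame of bed below 0.029 m and angle between the x axis of bracket_a_center and the x axis of bed, either way round below 0.12 rad and angle between bracket_a_center's own z axis and vertical below 0.12 rad and contact force between the fingers and bracket_a above 1 N and linear speed of bracket_a below 0.02 m/s and distance of bracket_b_center from where it was at the start of the episode below 0.03 m) or (contact force between bracket_b and stop_plate between 4 and 15 N and value of joint stop_plate between 0.005 and 0.015 m and y of bracket_b_face in the frame of bed between -0.012 and 0.012 m and distance between bracket_b_face and stop_face below 0.016 m and z of bracket_b_face in the frame of bed below 0.029 m and angle between the x axis of bracket_b_center and the x axis of bed, either way round below 0.12 rad and angle between bracket_b_center's own z axis and vertical below 0.12 rad and contact force between the fingers and bracket_b above 1 N and linear speed of bracket_b below 0.02 m/s and distance of bracket_a_center from where it was at the start of the episode below 0.03 m))); the arm keeps its last pose, push and grip.
It fails at once if the stop plate is driven all the way in (beyond 18.5 of 20 mm) (value of joint stop_plate above 0.0185 m).
It fails at once if a bystander is pushed more than 30 mm away (distance of any of nut, socket, wrench, screwdriver, grease_jar, parts_box from where it was at the start of the episode above 0.03 m).
It also fails if it takes over 56 s, if anything falls off the work surface, if the arm or the gripper's body presses on something with over 40 N, if the wrist force passes 120 N, or if a joint passes its speed limit or range.

## Working session

There is one attempt and no reset: what is moved stays moved. The work goes in short steps, Python scripts to look and compute and a tool call to move; the robot and the scene stay as the last step left them, time stands still between calls to the robot, and variables do not carry over. Pictures are saved under pics/ and viewed, and the job is handed in when it is done.

Besides the shell and the picture viewer there is one more tool, called by a JSON object that holds its "method" and its "body", one argument or row to a line. drive_tool: Moves the arm, as the interface text tells. Shifts and turns lie within -1 to 1; 1 stands for 0.15 m of shift or 60 degrees of turn. Its arguments: {"type":"object","properties":{"moves":{"type":"array"},"fingers":{"type":"number"}},"required":["moves"]}

```bash
mkdir -p pics; cat > h.py <<'E'
import numpy as np, cv2
from plant import sensors, vision, ticket, ctrl
def snap(n):
    s=vision.snapshot(n); return s
def save(s,f,crop=None,k=1):
    im=cv2.cvtColor(np.asarray(s["pixels"]),cv2.COLOR_RGB2BGR)
    if crop: x0,y0,x1,y1=crop; im=im[y0:y1,x0:x1]
    if k!=1: im=cv2.resize(im,None,fx=k,fy=k,interpolation=cv2.INTER_CUBIC)
    cv2.imwrite(f,im)
def ray(s,u,v,z):
    R=np.array(s["R"]);t=np.array(s["t"]);c=-R.T@t
    d=R.T@np.array([(u-s["cx"])/s["fx"],(v-s["cy"])/s["fy"],1.])
    return c+d*(z-c[2])/d[2]
def proj(s,X):
    p=np.array(s["R"])@np.array(X)+np.array(s["t"])
    return s["fx"]*p[0]/p[2]+s["cx"],s["fy"]*p[1]/p[2]+s["cy"]
E
python3 - <<'E'
from h import *
for n in("top","scene"):
    s=snap(n);save(s,f"pics/{n}0.png");R=np.array(s["R"]);print(n,-R.T@np.array(s["t"]),R.round(3).tolist(),s["fx"])
    np.save(n+"0.npy",s,allow_pickle=True)
print(sensors.get_obs(),ctrl.tcp_to_grasp)
E
```

```text
top [ 0.42641522 -0.00129953  0.90705024] [[-0.013, -1.0, -0.02], [-0.995, 0.015, -0.097], [0.098, 0.019, -0.995]] 362.8622798326303
scene [1.08559334 0.07831742 0.93612142] [[-0.106, 0.994, -0.012], [0.833, 0.083, -0.547], [-0.543, -0.068, -0.837]] 436.0644874365172
{'clock': 0.1, 'joint_pos': array([ 8.14236526e+01,  2.05876879e+01,  6.38880240e-01, -1.85584166e-02,
       -7.01350977e+01, -1.65066821e+01]), 'qvel': array([-0.15967119, -0.06021795,  0.0525308 ,  0.03533401, -0.0743199 ,
        0.05192252]), 'tau': array([-2.51758735e-03, -5.84165597e+01,  2.93752170e+01,  7.01573029e+00,
        1.01383415e-02, -3.96542362e-05]), 'tool_pos': array([0.28599016, 0.6109377 , 0.22570867]), 'orientation': array([-1.79992886e+02, -8.54048021e-02, -1.15089354e+02]), 'force': array([-0.61405041,  0.56451883, -0.01375106]), 'moment': array([-0.03443374,  0.00382223, -0.01001678]), 'opening': 0.08755964276538729} 0.0188
```

View pics/top0.png

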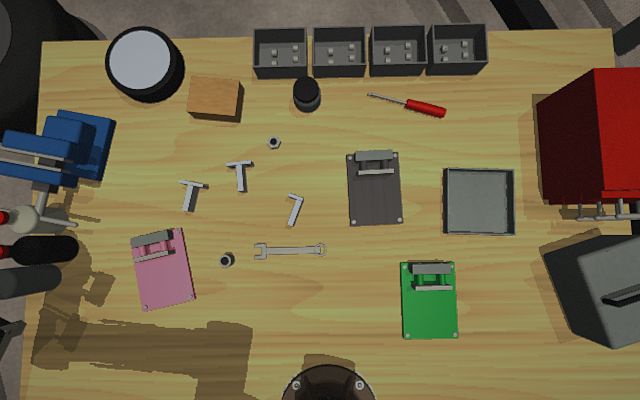

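View pics/scene0.png

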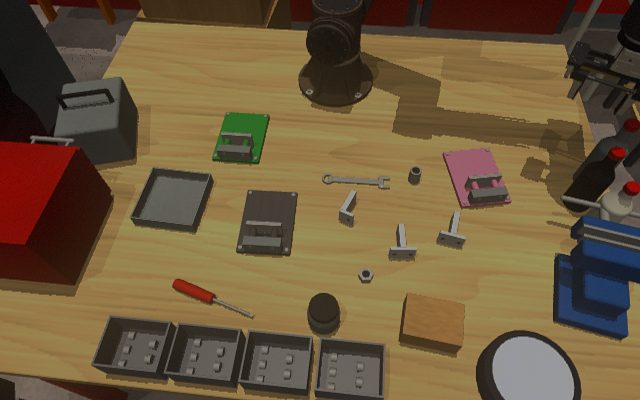

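Top view: the brackets are at (192,195) T, (240,176) T and (294,209) L. The dark jig is at (375,188), with pink (163,270) and green (430,300) look-alikes, and the single tray is at (478,202). The L is the broken one. I'll confirm this in enlarged crops.

```bash
python3 - <<'E'
from h import *
s=np.load("top0.npy",allow_pickle=True).item();save(s,"pics/c1.png",(170,125,330,245),5)
save(s,"pics/c2.png",(330,135,530,245),4)
E
```

```text
(no output)
```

View pics/c1.png

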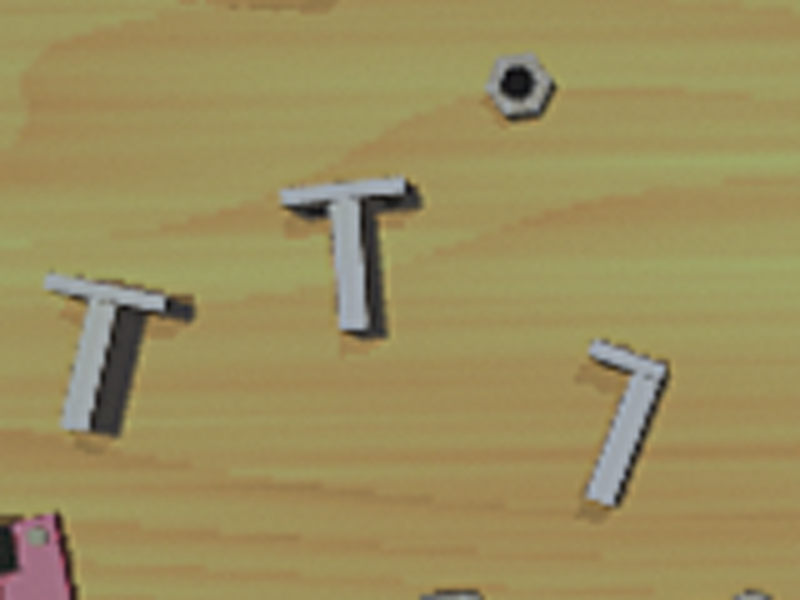

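View pics/c2.png

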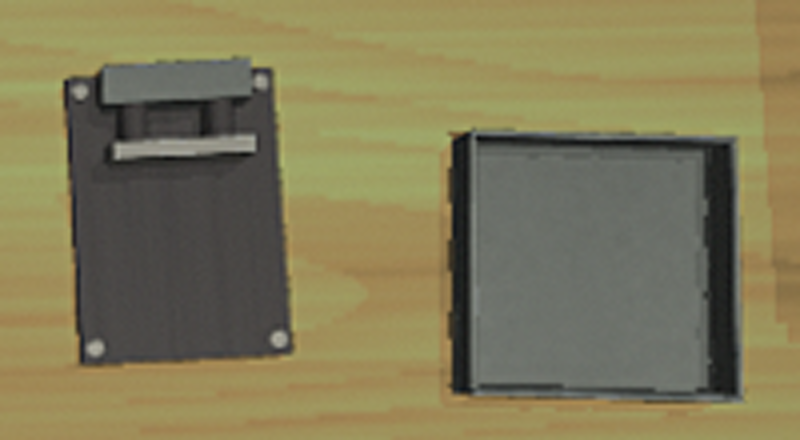

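The crop confirms it. The piece at (294,209) has only its left (+y) ear, so it's the L. The other two are full Ts, the dark jig is undamaged, and the tray is empty.

```bash
cat >> h.py <<'E'
def meas(s,guess,z,L=False,win=25,show=None,thr=None):
    k=4;u,v=guess
    px=np.asarray(s["pixels"]);x0,y0=u-win,v-win
    g=cv2.cvtColor(px[y0:v+win,x0:u+win],cv2.COLOR_RGB2HSV)
    S=cv2.resize(g[...,1],None,fx=k,fy=k,interpolation=cv2.INTER_LINEAR);V=cv2.resize(g[...,2],None,fx=k,fy=k,interpolation=cv2.INTER_LINEAR)
    m=((S<60)&(V>(thr or 125))).astype(np.uint8)
    n,lab,st,_=cv2.connectedComponentsWithStats(m)
    i=1+np.argmax(st[1:,4]);
    if show: cv2.imwrite(show,(lab==i).astype(np.uint8)*255)
    yy,xx=np.nonzero(lab==i)
    P=np.array([ray(s,x0+(a+.5)/k-.5,y0+(b+.5)/k-.5,z)[:2] for a,b in zip(xx,yy)])
    d=np.array([1.,0.]) if not L else np.array([.93,-.36])
    for _ in range(8):
        nrm=np.array([-d[1],d[0]]);a=P@d;b=P@nrm
        f=np.percentile(a,99.7);r=np.percentile(a,.3)
        w=(a<f-.014)&(a>r+.006)
        sl,ic=np.polyfit(a[w],b[w],1)
        d=d+sl*nrm;d/=np.linalg.norm(d)
    nrm=np.array([-d[1],d[0]]);a=P@d;b=P@nrm
    f=a.max();r=a.min();w=(a<f-.014)&(a>r+.006);cb=np.median(b[w])
    c=d*(f+r)/2+nrm*cb
    return dict(c=c.round(4),yaw=np.degrees(np.arctan2(d[1],d[0])).round(2),len=(f-r).round(4),wid=np.ptp(b).round(4),web=np.ptp(np.percentile(b[w],[2,98])).round(4),ymin=(b.min()-cb).round(4))
E
python3 - <<'E'
from h import *
s=np.load("top0.npy",allow_pickle=True).item()
for i,(g,L) in enumerate([((192,195),0),((240,176),0),((295,210),1)]): print(meas(s,g,.045,L,show=f"pics/m{i}.png"))
# bed & tray from crop pixels
c=lambda x,y:(330+(x+.5)/4-.5,135+(y+.5)/4-.5)
for p in [(79,91),(261,81),(95,348),(279,339)]: print("bolt",ray(s,*c(*p),.013).round(4))
for p in [(66,79),(272,68),(82,364),(292,354)]: print("bedcorner",ray(s,*c(*p),.012).round(4))
for p in [(113,145),(256,137),(113,160),(256,152)]: print("plate",ray(s,*c(*p),.056).round(4))
for p in [(470,131),(738,137),(454,393),(742,400)]: print("tray",ray(s,*c(*p),.035).round(4))
E
```

```text
{'c': array([0.5218, 0.3296]), 'yaw': np.float64(-12.25), 'len': np.float64(0.073), 'wid': np.float64(0.0602), 'web': np.float64(0.0131), 'ymin': np.float64(-0.0296)}
{'c': array([0.5691, 0.2054]), 'yaw': np.float64(4.71), 'len': np.float64(0.0726), 'wid': np.float64(0.0609), 'web': np.float64(0.0131), 'ymin': np.float64(-0.0302)}
{'c': array([0.4825, 0.0719]), 'yaw': np.float64(-21.45), 'len': np.float64(0.0732), 'wid': np.float64(0.038), 'web': np.float64(0.0133), 'ymin': np.float64(-0.0077)}
bolt [ 0.6156 -0.0638  0.013 ]
bolt [ 0.6199 -0.1772  0.013 ]
bolt [ 0.4551 -0.0701  0.013 ]
bolt [ 0.4591 -0.1828  0.013 ]
bedcorner [ 0.6235 -0.0559  0.012 ]
bedcorner [ 0.6283 -0.1845  0.012 ]
bedcorner [ 0.4454 -0.062   0.012 ]
bedcorner [ 0.4498 -0.1906  0.012 ]
plate [ 0.5736 -0.0802  0.056 ]
plate [ 0.577  -0.1647  0.056 ]
plate [ 0.5646 -0.08    0.056 ]
plate [ 0.568  -0.1644  0.056 ]
tray [ 0.5822 -0.2977  0.035 ]
tray [ 0.5759 -0.4577  0.035 ]
tray [ 0.4248 -0.2807  0.035 ]
tray [ 0.4184 -0.4498  0.035 ]
```

All dimensions match. The bed centre is about (0.537,-0.1235) with yaw about 2.1°, and the tray centre about (0.501,-0.374). Moving to above the broken bracket.

{"method": "drive_tool", "body": {
  "moves": [
    [0.9,-0.9,0,0,0,0],
    [0.9,-0.9,0,0,0,0],
    [0.9,-0.9,0,0,0,0],
    [0.9,-0.9,0,0,0,0]
  ],
  "fingers": 1
}}

```text
clock: 0.5
tool_pos: [0.3512, 0.4289, 0.2256]
orientation: [-180.0, -0.1, -115.1]
force: [0.9, 0.2, 0.2]
opening: 0.0875
```

```bash
cat >> h.py <<'E'
from scipy.spatial.transform import Rotation as Ro
def plan(x,y,z,byaw):
    o=sensors.get_obs();R=Ro.from_euler('xyz',o["orientation"],degrees=True)
    T=Ro.from_euler('xyz',[180,0,byaw-90],degrees=True)
    print("t",round(o["clock"],2),"pos",o["tool_pos"].round(4),"rpy",o["orientation"].round(2),"F",o["force"].round(2),"open",round(o["opening"],4))
    print("units",(R.inv().apply(np.array([x,y,z])-o["tool_pos"])/.15).round(3),((R.inv()*T).as_rotvec(degrees=True)/60).round(3))
E
python3 -c "
from h import *
plan(.4825,.0719,.12,-21.45)"
```

```text
t 0.5 pos [0.3512 0.4289 0.2256] rpy [-1.800e+02 -1.400e-01 -1.151e+02] F [0.91 0.24 0.22] open 0.0875
units [ 1.782 -1.802  0.708] [-0.    -0.002 -0.061]
```

{"method": "drive_tool", "body": {
  "moves": [
    [0.9,-0.9,0.2,0,0,-0.03],
    [0.9,-0.9,0.2,0,0,-0.06],
    [0.9,-0.9,0.2,0,0,-0.06],
    [0.9,-0.9,0.2,0,0,-0.06]
  ]
}}

```text
clock: 0.9
tool_pos: [0.4162, 0.247, 0.1955]
orientation: [180.0, -0.1, -111.5]
force: [1.0, 0.2, 0.5]
opening: 0.0878
```

```bash
python3 -c "
from h import *
plan(.4825,.0719,.10,-21.45)"
```

```text
t 0.9 pos [0.4162 0.247  0.1955] rpy [ 1.7999e+02 -1.4000e-01 -1.1149e+02] F [1.   0.22 0.53] open 0.0878
units [ 0.923 -0.839  0.639] [ 0.    -0.002 -0.001]
```

{"method": "drive_tool", "body": {
  "moves": [
    [0.92,-0.84,0.3,0,0,0],
    [0.92,-0.84,0.3,0,0,0],
    [0.92,-0.84,0.3,0,0,0],
    [0.92,-0.84,0.64,0,0,0],
    [0.92,-0.84,0.64,0,0,0],
    [0.92,-0.84,0.64,0,0,0]
  ],
  "fingers": 0.2
}}

```text
clock: 1.5
tool_pos: [0.4808, 0.0694, 0.0968]
orientation: [179.7, -0.4, -111.7]
force: [0.6, -0.6, -0.5]
opening: 0.0528
```

```bash
python3 -c "
from h import *
plan(.4825,.0719,.012,-21.45)
save(snap('scene'),'pics/s1.png',(260,100,520,300),3)"
```

```text
t 1.5 pos [0.4808 0.0694 0.0968] rpy [ 179.74   -0.41 -111.69] F [ 0.61 -0.57 -0.46] open 0.0528
units [-0.024 -0.007  0.565] [ 0.004 -0.007 -0.004]
```

View pics/s1.png

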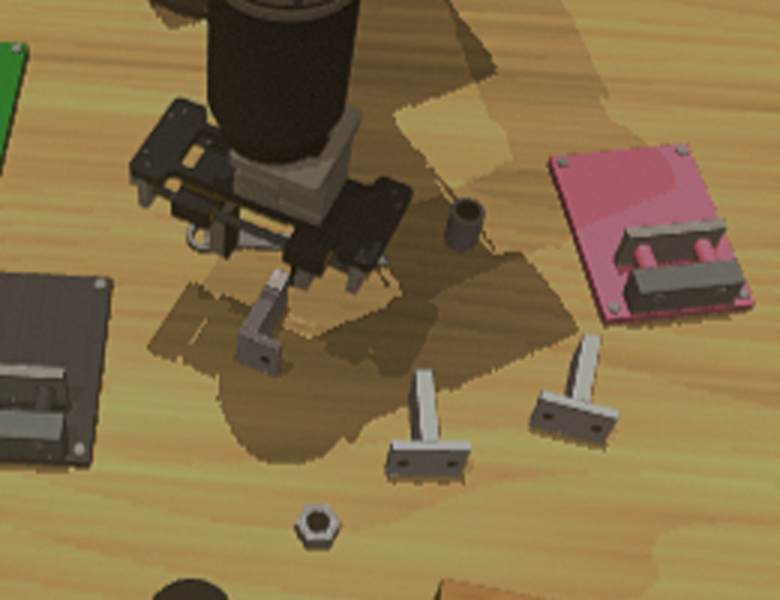

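The open fingers (crop ~(255,240)) sit above and either side of the broken bracket's web. Descending and gripping.

{"method": "drive_tool", "body": {
  "moves": [
    [-0.024,-0.007,0.28,0,-0.005,0],
    [-0.024,-0.007,0.56,0,-0.005,0],
    [-0.024,-0.007,0.56,0,-0.005,0],
    [-0.024,-0.007,0.56,0,-0.005,0]
  ]
}}

```text
clock: 1.95
tool_pos: [0.4843, 0.0744, 0.0157]
orientation: [179.9, -0.0, -111.5]
force: [0.3, 0.5, 0.4]
opening: 0.0527
```

{"method": "drive_tool", "body": {
  "moves": [
    [0,0,0,0,0,0],
    [0,0,0,0,0,0],
    [0,0,0,0,0,0],
    [0,0,0,0,0,0],
    [0,0,0,0,0,0],
    [0,0,0,0,0,0],
    [0,0,0,0,0,0]
  ],
  "fingers": -1
}}

```text
clock: 2.65
tool_pos: [0.4843, 0.0742, 0.016]
orientation: [179.9, -0.1, -111.5]
force: [-1.5, -0.3, 6.7]
opening: 0.0136
```

```bash
python3 -c "
from h import *
plan(.501,-.374,.13,-2.9)"
```

```text
t 2.65 pos [0.4843 0.0742 0.016 ] rpy [ 1.7986e+02 -6.0000e-02 -1.1151e+02] F [-1.54 -0.33  6.74] open 0.0136
units [ 2.74  -1.198 -0.76 ] [ 0.002 -0.001 -0.31 ]
```

{"method": "drive_tool", "body": {
  "moves": [
    [0,0,-0.3,0,0,0],
    [0,0,-0.6,0,0,0],
    [0.2,-0.1,-0.76,0,0,-0.06],
    [0.5,-0.25,-0.76,0,0,-0.14],
    [0.8,-0.35,-0.76,0,0,-0.22],
    [0.95,-0.4,-0.76,0,0,-0.31],
    [0.95,-0.4,-0.76,0,0,-0.31]
  ]
}}

```text
clock: 3.35
tool_pos: [0.4871, -0.0829, 0.1296]
orientation: [179.8, -0.0, -92.9]
force: [-0.2, 1.3, -1.3]
opening: 0.0137
```

```bash
python3 -c "
from h import *
plan(.501,-.374,.13,-2.9)"
```

```text
t 3.35 pos [ 0.4871 -0.0829  0.1296] rpy [ 1.7978e+02 -2.0000e-02 -9.2950e+01] F [-0.17  1.31 -1.34] open 0.0137
units [ 1.933 -0.192 -0.003] [ 0.004 -0.    -0.001]
```

{"method": "drive_tool", "body": {
  "moves": [
    [0.32,0,0,0,0,0],
    [0.64,-0.1,0,0,0,0],
    [0.97,-0.1,0,0,0,0],
    [0.97,-0.1,0,0,0,0]
  ]
}}

```text
clock: 3.75
tool_pos: [0.4941, -0.233, 0.1288]
orientation: [179.7, -0.0, -93.3]
force: [-0.8, -0.1, -2.0]
opening: 0.0142
```

{"method": "drive_tool", "body": {
  "moves": [
    [0.32,-0.1,0,0,0,0],
    [0.64,-0.1,0,0,0,0],
    [0.96,-0.1,0,0,0,0],
    [0.96,-0.1,0,0,0,0],
    [0.96,-0.1,0,0,0,0]
  ]
}}

```text
clock: 4.25
tool_pos: [0.5003, -0.3781, 0.1277]
orientation: [179.6, -0.0, -93.5]
force: [-0.8, 1.0, -1.2]
opening: 0.0139
```

```bash
python3 -c "
from h import *
plan(.501,-.374,.025,-2.9)
save(snap('top'),'pics/t2.png',(330,130,570,290),3)"
```

```text
t 4.25 pos [ 0.5003 -0.3781  0.1277] rpy [179.62  -0.   -93.46] F [-0.75  1.04 -1.17] open 0.0139
units [-0.027 -0.008  0.684] [ 0.006 -0.    -0.009]
```

View pics/t2.png

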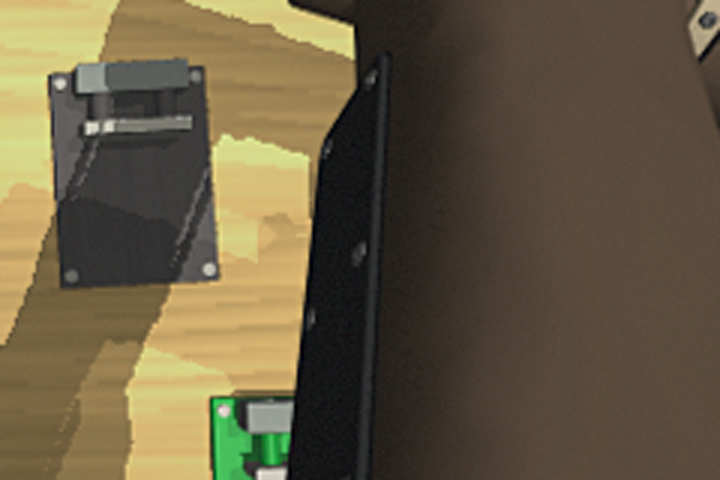

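The arm hides the tray (right part of the crop), so I'll go by the measured tray pose. Lowering and letting go.

{"method": "drive_tool", "body": {
  "moves": [
    [-0.02,-0.01,0.25,0,0,0],
    [-0.02,-0.01,0.5,0,0,0],
    [-0.02,-0.01,0.65,0,0,0],
    [-0.02,-0.01,0.69,0,0,0],
    [-0.02,-0.01,0.69,0,0,0]
  ]
}}

```text
clock: 4.8
tool_pos: [0.5017, -0.3729, 0.0241]
orientation: [179.6, 0.0, -93.3]
force: [0.1, -0.4, -0.7]
opening: 0.0135
```

{"method": "drive_tool", "body": {
  "moves": [
    [0,0,0,0,0,0],
    [0,0,0,0,0,0],
    [0,0,0,0,0,0],
    [0,0,0,0,0,0]
  ],
  "fingers": -0.2
}}

```text
clock: 5.2
tool_pos: [0.5022, -0.3731, 0.0251]
orientation: [179.6, -0.0, -93.3]
force: [0.5, 0.4, -0.0]
opening: 0.0341
```

{"method": "drive_tool", "body": {
  "moves": [
    [0,0,-0.15,0,0,0],
    [0,0,-0.5,0,0,0],
    [0,0,-0.85,0,0,0],
    [0,0,-0.85,0,0,0]
  ]
}}

```text
clock: 5.6
tool_pos: [0.5064, -0.3753, 0.1605]
orientation: [-179.7, -0.3, -93.2]
force: [0.2, -0.4, 0.9]
opening: 0.0347
```

```bash
python3 -c "
from h import *
plan(.5691,.2054,.15,4.71)
save(snap('scene'),'pics/s3.png',(60,80,320,280),3)"
```

```text
t 5.6 pos [ 0.5064 -0.3753  0.1605] rpy [-179.74   -0.31  -93.23] F [ 0.24 -0.44  0.95] open 0.0347
units [-3.889 -0.199  0.05 ] [-0.004 -0.005 -0.132]
```

View pics/s3.png

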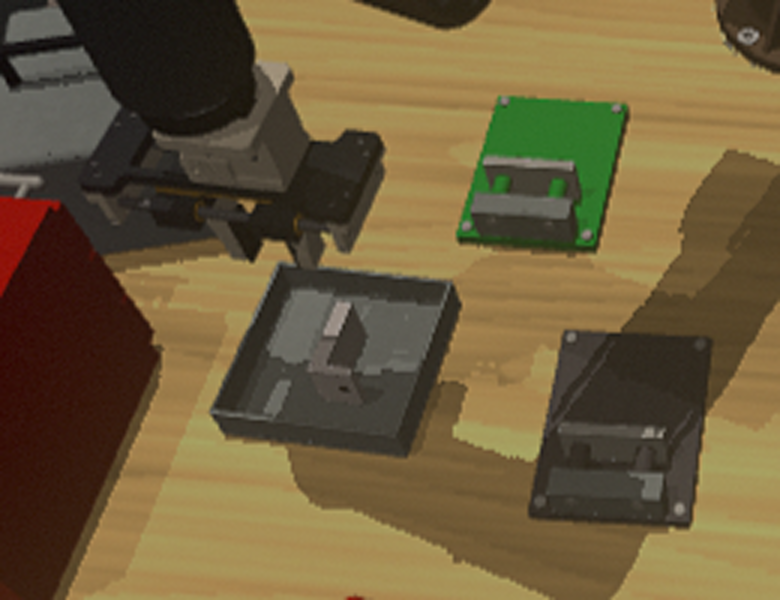

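The broken bracket stands in the tray (crop ~(340,350)), let go and clear of the gripper. Heading for the nearer sound bracket at top-view pixel (240,176).

{"method": "drive_tool", "body": {
  "moves": [
    [-0.33,0,0,0,0,0],
    [-0.66,0,0,0,0,0],
    [-0.97,0,0,0,0,0],
    [-0.97,0,0,0,0,0]
  ]
}}

```text
clock: 6.05
tool_pos: [0.5133, -0.2251, 0.1571]
orientation: [-179.9, -0.2, -93.1]
force: [0.8, -0.6, -0.7]
opening: 0.0351
```

{"method": "drive_tool", "body": {
  "moves": [
    [-0.33,0,0,0,0,0],
    [-0.66,-0.05,0,0,0,0],
    [-0.97,-0.05,0,0,0,0],
    [-0.97,-0.05,0,0,0,0]
  ]
}}

```text
clock: 6.45
tool_pos: [0.5289, -0.076, 0.1562]
orientation: [-179.9, -0.1, -92.8]
force: [0.4, -0.7, -0.3]
opening: 0.0351
```

{"method": "drive_tool", "body": {
  "moves": [
    [-0.33,0,0,0,0,0],
    [-0.66,-0.05,0,0,0,-0.06],
    [-0.97,-0.05,0,0,0,-0.13],
    [-0.97,-0.05,0,0,0,-0.13]
  ],
  "fingers": 0.2
}}

```text
clock: 6.85
tool_pos: [0.544, 0.0729, 0.1552]
orientation: [-179.9, -0.1, -84.6]
force: [-0.8, -0.2, 0.2]
opening: 0.052
```

```bash
python3 -c "
from h import *
s=snap('top');print(meas(s,(240,176),.045,0));
save(s,'pics/t4.png')
plan(.5691,.2054,.10,4.71)"
```

```text
Traceback (most recent call last):
  File "h.py", line 33, in meas
    sl,ic=np.polyfit(a[w],b[w],1)
          ~~~~~~~~~~^^^^^^^^^^^^^
TypeError: expected non-empty vector for x
```

The arm's shadow spoils the bright mask. The bracket hasn't been touched, so the first measurement stands.

```bash
python3 -c "
from h import *
plan(.5691,.2054,.09,4.71)"
```

```text
t 6.9 pos [0.5434 0.071  0.155 ] rpy [-1.7998e+02 -1.4000e-01 -8.4770e+01] F [ 0.43 -1.44 -0.71] open 0.0527
units [-0.878 -0.252  0.432] [-0.    -0.002  0.009]
```

{"method": "drive_tool", "body": {
  "moves": [
    [-0.3,-0.1,0.1,0,0,0.01],
    [-0.6,-0.2,0.2,0,0,0.01],
    [-0.88,-0.25,0.43,0,0,0.01],
    [-0.88,-0.25,0.43,0,0,0.01],
    [-0.88,-0.25,0.43,0,0,0.01]
  ]
}}

```text
clock: 7.4
tool_pos: [0.5679, 0.2048, 0.0881]
orientation: [179.8, -0.3, -85.4]
force: [0.1, -0.6, -0.4]
opening: 0.0523
```

```bash
python3 -c "
from h import *
plan(.5691,.2054,.012,4.71)
save(snap('scene'),'pics/s5.png',(320,150,520,300),4)"
```

```text
t 7.4 pos [0.5679 0.2048 0.0881] rpy [179.82  -0.27 -85.38] F [ 0.06 -0.63 -0.39] open 0.0523
units [-0.006 -0.01   0.507] [ 0.003 -0.004 -0.001]
```

View pics/s5.png

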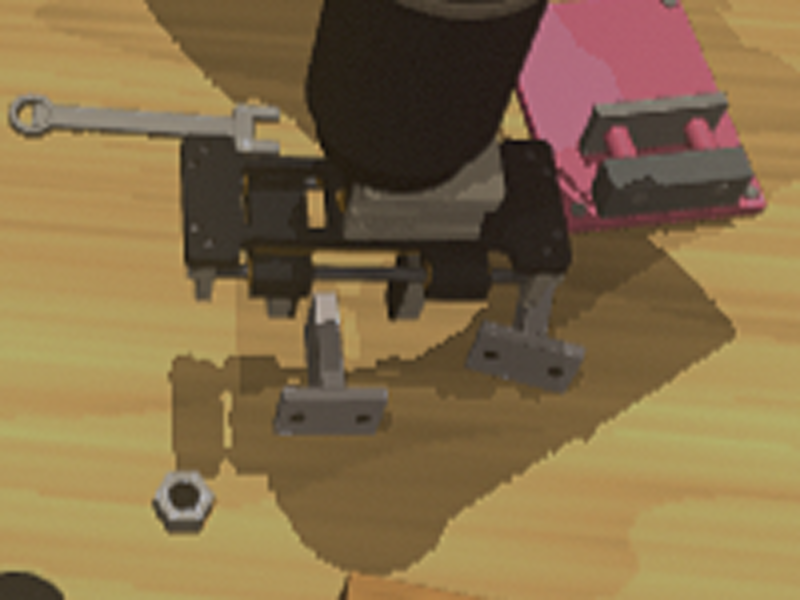

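The fingers straddle the web (crop ~(325,300)). The body stays about 30 mm above the other bracket. Descending.

{"method": "drive_tool", "body": {
  "moves": [
    [-0.006,-0.01,0.25,0,0,0],
    [-0.006,-0.01,0.48,0,0,0],
    [-0.006,-0.01,0.48,0,0,0],
    [-0.006,-0.01,0.48,0,0,0]
  ]
}}

```text
clock: 7.85
tool_pos: [0.5704, 0.2038, 0.0185]
orientation: [179.9, -0.2, -85.5]
force: [-0.3, 0.2, 0.1]
opening: 0.0527
```

{"method": "drive_tool", "body": {
  "moves": [
    [0,0,0,0,0,0],
    [0,0,0,0,0,0],
    [0,0,0,0,0,0],
    [0,0,0,0,0,0],
    [0,0,0,0,0,0],
    [0,0,0,0,0,0],
    [0,0,0,0,0,0]
  ],
  "fingers": -1
}}

```text
clock: 8.55
tool_pos: [0.5706, 0.2042, 0.0189]
orientation: [180.0, -0.2, -85.5]
force: [-1.3, 1.3, 4.1]
opening: 0.0138
```

```bash
python3 -c "
from h import *
plan(.5,-.12,.11,2.1)"
```

```text
t 8.55 pos [0.5706 0.2042 0.0189] rpy [179.97  -0.22 -85.45] F [-1.27  1.3   4.12] open 0.0138
units [ 2.12   0.641 -0.599] [ 0.    -0.004  0.041]
```

{"method": "drive_tool", "body": {
  "moves": [
    [0,0,-0.3,0,0,0],
    [0,0,-0.55,0,0,0],
    [0.2,0.1,-0.6,0,0,0],
    [0.5,0.2,-0.6,0,0,0.04],
    [0.8,0.3,-0.6,0,0,0.04],
    [1,0.35,-0.6,0,0,0.04],
    [1,0.35,-0.6,0,0,0.04]
  ]
}}

```text
clock: 9.25
tool_pos: [0.5278, 0.0474, 0.1089]
orientation: [179.8, -0.3, -88.0]
force: [-0.7, 0.2, -2.1]
opening: 0.014
```

{"method": "drive_tool", "body": {
  "moves": [
    [0.33,0.1,0,0,0,0],
    [0.66,0.2,0,0,0,0],
    [0.9,0.25,0,0,0,0],
    [1,0.25,0,0,0,0]
  ]
}}

```text
clock: 9.65
tool_pos: [0.4933, -0.1064, 0.1091]
orientation: [179.7, -0.3, -88.2]
force: [0.1, 0.5, -2.9]
opening: 0.0138
```

```bash
python3 -c "
from h import *
plan(.507,-.1246,.07,2.1)"
```

```text
t 9.65 pos [ 0.4933 -0.1064  0.1091] rpy [179.68  -0.27 -88.17] F [ 0.12  0.46 -2.94] open 0.0138
units [ 0.123 -0.089  0.261] [ 0.005 -0.004 -0.005]
```

{"method": "drive_tool", "body": {
  "moves": [
    [0.12,-0.09,0.1,0.005,-0.004,-0.005],
    [0.12,-0.09,0.26,0.005,-0.004,-0.005],
    [0.12,-0.09,0.26,0.005,-0.004,-0.005],
    [0.12,-0.09,0.26,0.005,-0.004,-0.005],
    [0.12,-0.09,0.26,0.005,-0.004,-0.005]
  ]
}}

```text
clock: 10.15
tool_pos: [0.5076, -0.1237, 0.0709]
orientation: [-180.0, -0.0, -87.8]
force: [0.3, -0.2, -2.6]
opening: 0.0138
```

```bash
python3 -c "
from h import *
plan(.507,-.1246,.0325,2.1)
save(snap('top'),'pics/t6.png',(320,120,480,240),5)
save(snap('scene'),'pics/s6.png',(200,120,360,280),4)"
```

```text
t 10.15 pos [ 0.5076 -0.1237  0.0709] rpy [-1.7998e+02 -4.0000e-02 -8.7810e+01] F [ 0.3  -0.25 -2.58] open 0.0138
units [0.006 0.005 0.256] [-0.    -0.001  0.001]
```

View pics/t6.png

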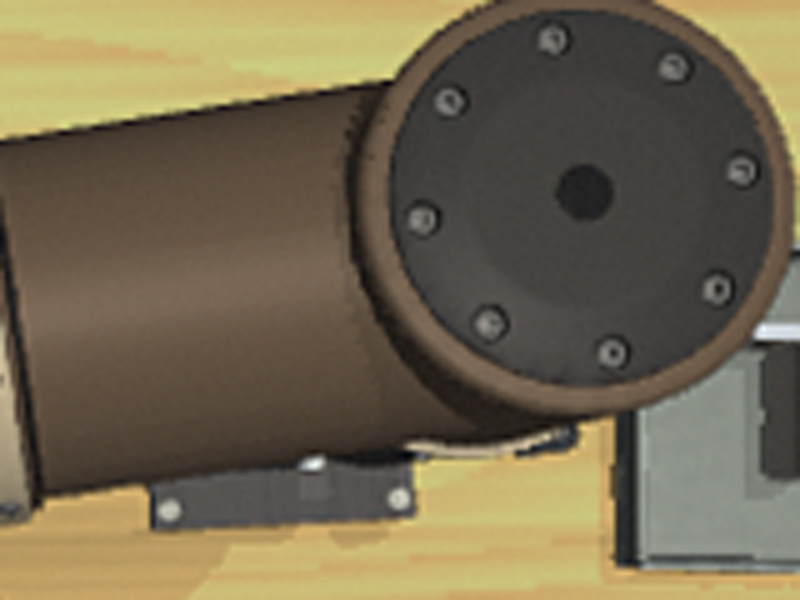

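View pics/s6.png

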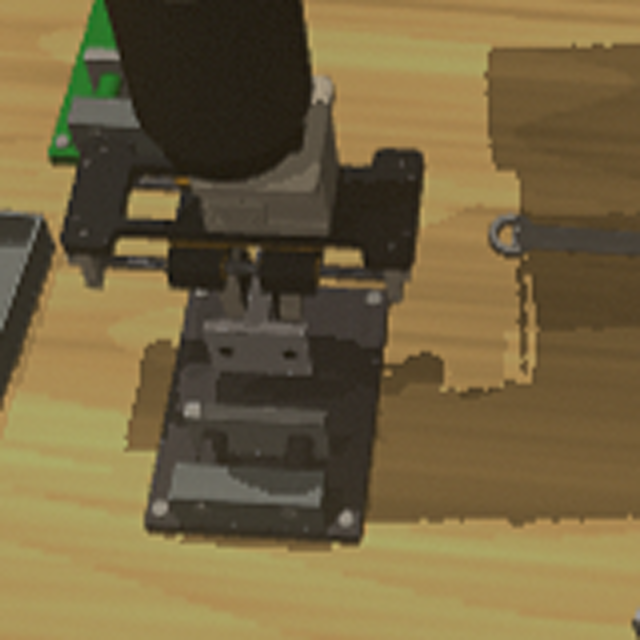

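The bracket is square above the bed, behind the plate, with its flange at scene-crop (258,350) and the plate at (265,425). Lowering.

{"method": "drive_tool", "body": {
  "moves": [
    [0.006,0.005,0.13,0,0,0],
    [0.006,0.005,0.22,0,0,0],
    [0.006,0.005,0.25,0,0,0],
    [0.006,0.005,0.25,0,0,0],
    [0.006,0.005,0.25,0,0,0]
  ]
}}

```text
clock: 10.75
tool_pos: [0.5077, -0.1244, 0.0344]
orientation: [-179.9, -0.0, -87.8]
force: [0.2, 0.1, -2.3]
opening: 0.0138
```

```bash
python3 -c "
from h import *
plan(.507,-.1246,.0315,2.1)"
```

```text
t 10.75 pos [ 0.5077 -0.1244  0.0344] rpy [-1.7987e+02 -3.0000e-02 -8.7790e+01] F [ 0.22  0.09 -2.3 ] open 0.0138
units [0.001 0.005 0.019] [-0.002 -0.001  0.002]
```

{"method": "drive_tool", "body": {
  "moves": [
    [0,0,0.015,0,0,0],
    [0,-0.05,0.015,0,0,0],
    [0,-0.1,0.015,0,0,0],
    [0,-0.14,0.015,0,0,0],
    [0,-0.14,0.015,0,0,0],
    [0,-0.14,0.015,0,0,0]
  ]
}}

```text
clock: 11.35
tool_pos: [0.5287, -0.1236, 0.032]
orientation: [-179.9, -0.0, -87.8]
force: [-0.1, 0.3, -2.6]
opening: 0.0139
```

```bash
python3 -c "
from h import *
plan(.5426,-.1233,.0325,2.1)
s=snap('scene');save(s,'pics/s7.png',(220,170,320,270),6)"
```

```text
t 11.35 pos [ 0.5287 -0.1236  0.032 ] rpy [-1.7989e+02 -3.0000e-02 -8.7800e+01] F [-0.13  0.28 -2.63] open 0.0139
units [ 0.001 -0.093 -0.003] [-0.002 -0.001  0.002]
```

View pics/s7.png

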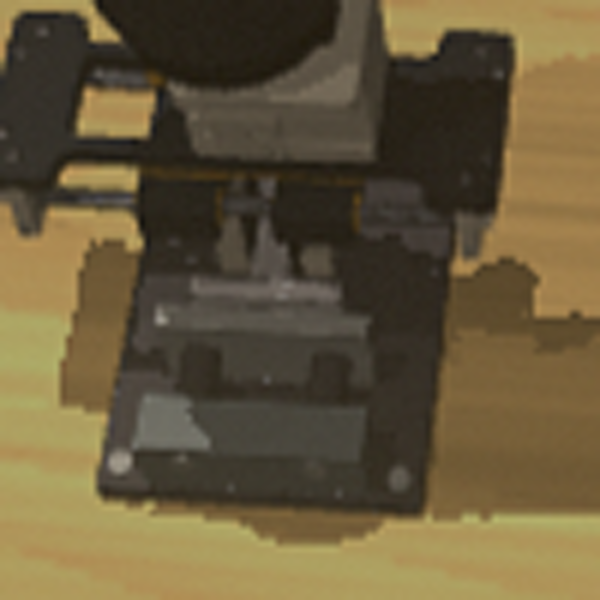

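The flange (crop x 190–342, centre 266) is about centred on the plate (153–370, centre 261), just short of contact. Advancing in small steps and watching the force.

{"method": "drive_tool", "body": {
  "moves": [
    [0,-0.01,0,0,0,0],
    [0,-0.02,0,0,0,0],
    [0,-0.03,0,0,0,0],
    [0,-0.03,0,0,0,0],
    [0,-0.03,0,0,0,0]
  ]
}}

```text
clock: 11.9
tool_pos: [0.5328, -0.1235, 0.0319]
orientation: [-179.9, -0.0, -87.8]
force: [-0.9, -0.1, -2.5]
opening: 0.0137
```

{"method": "drive_tool", "body": {
  "moves": [
    [0,-0.01,0,0,0,0],
    [0,-0.02,0,0,0,0],
    [0,-0.02,0,0,0,0],
    [0,-0.02,0,0,0,0]
  ]
}}

```text
clock: 12.3
tool_pos: [0.535, -0.1234, 0.0317]
orientation: [-180.0, -0.0, -87.8]
force: [-4.3, 0.2, -1.8]
opening: 0.0135
```

Contact; force is 4.3 N at TCP x = 0.535. Pushing on.

{"method": "drive_tool", "body": {
  "moves": [
    [0,-0.01,0,0,0,0],
    [0,-0.02,0,0,0,0],
    [0,-0.03,0,0,0,0],
    [0,-0.03,0,0,0,0],
    [0,-0.03,0,0,0,0]
  ]
}}

```text
clock: 12.8
tool_pos: [0.5384, -0.1234, 0.0314]
orientation: [179.9, -0.0, -87.8]
force: [-6.5, 0.3, 0.3]
opening: 0.0141
```

```bash
python3 -c "
from h import *
plan(.5426,-.1233,.0325,2.1)
s=snap('scene');save(s,'pics/s8.png',(220,170,320,270),6)"
```

```text
t 12.8 pos [ 0.5384 -0.1234  0.0314] rpy [ 1.799e+02 -2.000e-02 -8.784e+01] F [-6.52  0.27  0.26] open 0.0141
units [ 0.001 -0.028 -0.007] [ 0.002 -0.     0.001]
```

View pics/s8.png

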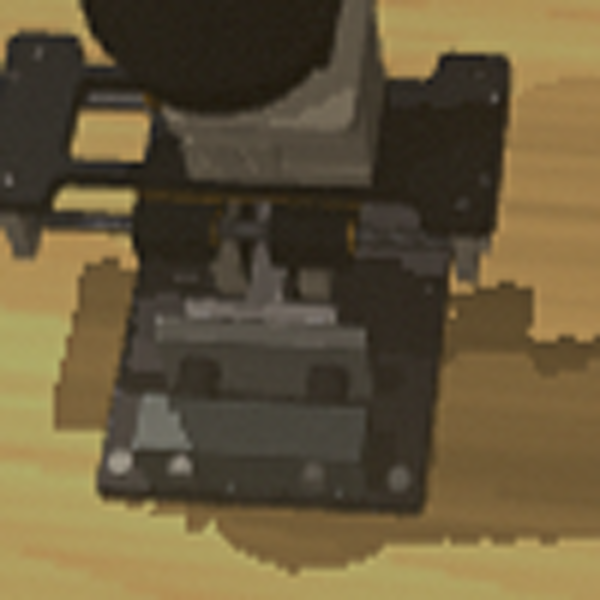

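The plate is moving in (its edge went from crop row ~312 to ~327), the flange is against it, and the foot is touching the bed. A few mm more.

{"method": "drive_tool", "body": {
  "moves": [
    [0,-0.01,-0.002,0,0,0],
    [0,-0.02,-0.004,0,0,0],
    [0,-0.03,-0.004,0,0,0],
    [0,-0.035,-0.004,0,0,0],
    [0,-0.035,-0.004,0,0,0],
    [0,-0.035,-0.004,0,0,0]
  ]
}}

```text
clock: 13.45
tool_pos: [0.5417, -0.1233, 0.0314]
orientation: [179.7, -0.0, -87.9]
force: [-8.4, 1.1, 0.6]
opening: 0.0138
```

```bash
python3 -c "
from h import *
plan(.5426,-.1233,.0325,2.1)"
```

```text
t 13.45 pos [ 0.5417 -0.1233  0.0314] rpy [ 1.7969e+02 -1.0000e-02 -8.7870e+01] F [-8.43  1.06  0.58] open 0.0138
units [ 0.    -0.006 -0.007] [ 0.005 -0.     0.001]
```

{"method": "drive_tool", "body": {
  "moves": [
    [0,-0.01,-0.004,0.005,0,0],
    [0,-0.01,-0.004,0.005,0,0],
    [0,-0.01,-0.004,0.005,0,0],
    [0,-0.01,-0.004,0.005,0,0],
    [0,-0.01,-0.004,0.005,0,0],
    [0,-0.01,-0.004,0.005,0,0],
    [0,-0.01,-0.004,0.005,0,0],
    [0,-0.01,-0.004,0.005,0,0]
  ]
}}

```text
clock: 14.25
tool_pos: [0.541, -0.1233, 0.0314]
orientation: [179.8, -0.0, -87.9]
force: [-8.2, 1.2, 0.7]
opening: 0.0139
```

```bash
python3 - <<'E'
from h import *
for i in range(16):
    s=snap('top' if i%2 else 'scene');o=sensors.get_obs()
    if i%5==0: print(round(o["clock"],2),o["tool_pos"].round(4),o["force"].round(1),o["orientation"].round(2),round(o["opening"],4))
s=snap('scene');save(s,'pics/s9.png',(220,170,320,270),6)
save(s,'pics/s9f.png')
E
```

```text
14.3 [ 0.541  -0.1233  0.0314] [-8.   1.4 -0. ] [179.78  -0.   -87.9 ] 0.0139
14.55 [ 0.541  -0.1233  0.0314] [-8.8  1.4 -0.7] [179.79  -0.   -87.9 ] 0.0139
14.8 [ 0.541  -0.1233  0.0314] [-8.3  1.1  0.1] [179.78  -0.   -87.9 ] 0.0137
15.05 [ 0.541  -0.1233  0.0314] [-7.5  1.8  0. ] [179.79  -0.   -87.9 ] 0.0135
```

View pics/s9.png

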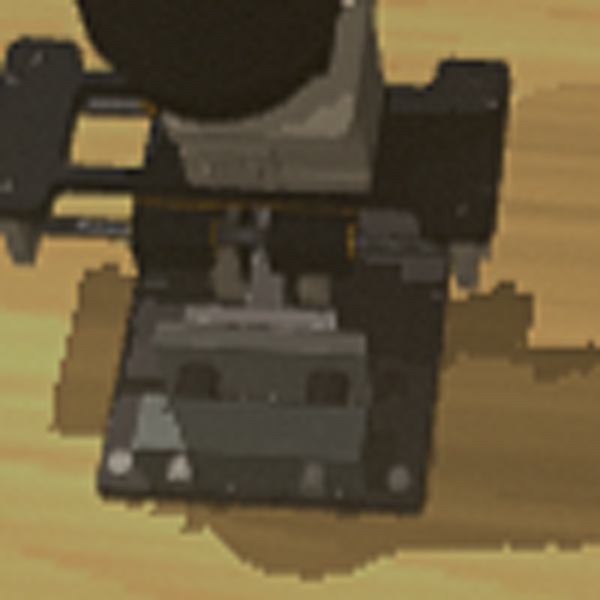

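View pics/s9f.png

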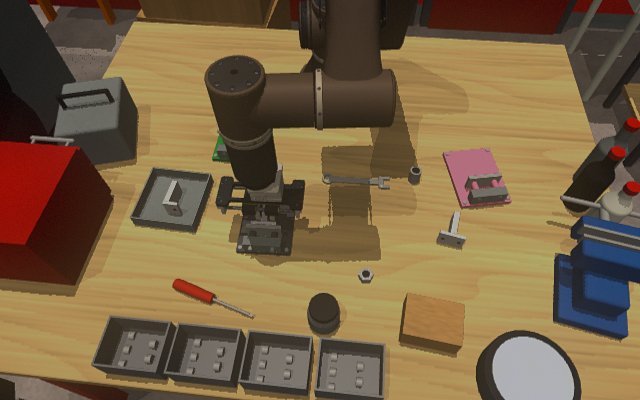

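Steady at about 8.2 N. TCP travel, geometry and force all put the plate about 8 mm in. The full view shows the broken bracket in the tray at (173,198), the other sound bracket at (452,230) and the bystanders in place. One more small nudge towards the middle.

{"method": "drive_tool", "body": {
  "moves": [
    [0,-0.01,-0.004,0.004,0,0],
    [0,-0.02,-0.004,0.004,0,0],
    [0,-0.025,-0.004,0.004,0,0],
    [0,-0.025,-0.004,0.004,0,0],
    [0,-0.025,-0.004,0.004,0,0],
    [0,-0.025,-0.004,0.004,0,0],
    [0,-0.025,-0.004,0.004,0,0],
    [0,-0.025,-0.004,0.004,0,0]
  ]
}}

```text
clock: 15.9
tool_pos: [0.5425, -0.1232, 0.0314]
orientation: [179.8, 0.0, -87.9]
force: [-7.5, 1.9, -0.1]
opening: 0.0142
```

```bash
python3 - <<'E'
from h import *
F=[]
for i in range(26):
    s=snap('scene');o=sensors.get_obs();F.append(o["force"])
    if i%6==0: print(round(o["clock"],2),o["tool_pos"].round(4),o["force"].round(1),o["orientation"].round(2),round(o["opening"],4))
print(np.mean(F,0).round(2))
save(s,'pics/s10.png',(220,170,320,270),6)
s0=np.load("scene0.npy",allow_pickle=True).item()
# other bracket and bystanders: pixel change vs start
d=cv2.absdiff(np.asarray(s["pixels"]),np.asarray(s0["pixels"])).max(2)
for n,(x0,y0,x1,y1) in dict(other=(432,205,472,252),nut=(355,263,378,288),socket=(405,160,425,188),driver=(168,272,258,322),jar=(300,286,345,338),box=(395,288,470,355),wrench=(318,170,395,193)).items(): print(n,(d[y0:y1,x0:x1]>40).mean().round(3))
E
```

```text
15.95 [ 0.5425 -0.1233  0.0314] [-9.   1.6  1.3] [ 1.798e+02  1.000e-02 -8.793e+01] 0.0134
16.25 [ 0.5425 -0.1233  0.0314] [-8.8  1.7  0.4] [ 1.7981e+02  1.0000e-02 -8.7930e+01] 0.0137
16.55 [ 0.5425 -0.1232  0.0314] [-8.4  1.6  0.8] [ 1.798e+02  1.000e-02 -8.793e+01] 0.0138
16.85 [ 0.5425 -0.1232  0.0314] [-8.5  1.4  1.4] [ 1.798e+02  1.000e-02 -8.794e+01] 0.0138
17.15 [ 0.5425 -0.1233  0.0314] [-8.6  2.1  0. ] [ 1.798e+02  1.000e-02 -8.793e+01] 0.0141
[-8.64  1.44  0.84]
other 0.0
nut 0.0
socket 0.207
driver 0.0
jar 0.0
box 0.0
wrench 0.414
```

View pics/s10.png

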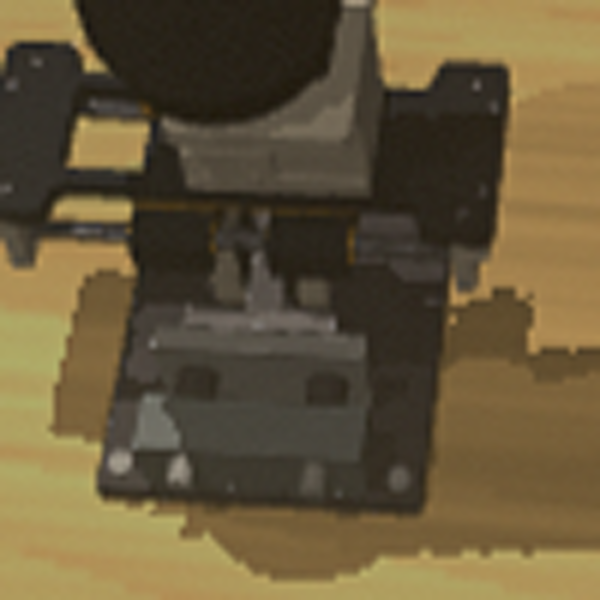

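The push held steady for 1.3 s at about 8.6 N, flange centred and square on the plate. The wrench and socket pixel changes are the arm's shadow, since both sit in the same places. Handing in.

```bash
python3 -c "
from h import *
ticket.close_job();o=sensors.get_obs();print(o['clock'],o['tool_pos'],o['force'])"
```

```text
the job is handed in; nothing more can be done
the job is handed in; nothing more can be done
```

I put the bracket with the snapped-off ear in the scrap tray and let it go. I then stood a sound bracket on the jig bed, pressed it against the sprung stop plate, and handed in the job with the gripper still holding it. I took the sound bracket nearer the jig (top view, pixel (240,176)). No verdict is reported.

**Last checks:**
- **Push:** it held steady for 1.3 s at about 8.6 N. The TCP travel puts the plate about 9 mm in, near half-way; I did not measure plate travel directly.
- **Position:** by the gripper's pose, the bracket is square to the jig within about 0.1° and centred within about 1–2 mm. Its foot is touching the bed.
- **Other items:** the other sound bracket, nut, screwdriver, jar and box showed no change in the images. The wrench and socket regions did change, but only from the arm's shadow; by eye both are where they were.
- **Failed check:** one re-measurement of the sound bracket before gripping failed because of the arm's shadow. I used the first measurement, and the grip closed on the web as expected.

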